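# Run down the last wing nut of a pressure canner

### The arm

A 6-joint arm with a two-finger parallel gripper is mounted at the origin on the work surface. World frame = base frame: x ahead of the robot, y to its left, z up, the work surface at z = 0. Lengths are in m, angles in rad, forces in N, time in s.
With the tool pointing down it reaches from about 0.375 to 0.975 m from the base axis. Payload 3.8 kg.
Tool frame: the origin (TCP) lies midway between the tips of the shut fingers; the grasp point (between the pads) lies 19 mm behind it; z points along the fingers, y is the direction in which the jaws open and shut (so a half turn about z gives the same grasp; the last joint's range is limited). The gripper opens to 85 mm and grips with 20 to 120 N. Pads are 22 mm wide; open, the fingers measure 114 mm over their backs; the gripper's body (76 mm by 85 mm) begins 54 mm behind the grasp point. The pads swing forward as they close: fully open they stand 13 mm farther back than shut.
Start: joints at [-1.173, 0.264, 1.604, -0, 1.274, -0.037], TCP at [0.284, -0.612, 0.231] pointing down, gripper open.
Joint ranges: [-2.63, 2.63], [-0.94, 2.18], [0.31, 2.57], [-1.31, 4.45], [0, 2.66], [-2.55, 2.55]. Speed limits (rad/s): [2.57, 2.57, 3.14, 3.14, 3.14, 3.14].

### API

Orientations are given as a rotation vector (axis times angle).
In Python, from workcell import bot gives the robot as it stands.
- The arm moves only by the shell command python3 -m inch 'ROWS' [FORCE]. ROWS is JSON, a list of rows, each an object of numbers: "dx", "dy", "dz": the shift along the tool's x, y, z in m; "ax", "ay", "az": the turn, a rotation vector about the tool's x, y, z in degrees; "fingers": the opening, from -1 (shut) to 1 (fully open). A call has 1 to 20 rows; each row is the pose to reach, as a shift and turn from the pose measured when the call began, along the tool's axes at that moment; what a row does not reach only later rows make up. A row lasts 1/8 s, in which the tool goes at most 62.5 mm and 10.7 degrees, less where a joint would pass 70% of its speed; a pose out of reach is approached as far as the arm can. A call with a gripper value outside its range is refused whole. The fingers move at their own pace and stop on an object; FORCE is the grip in N (left out, the last holds). Time passes only in rows, so rows that repeat a pose let the fingers close. It gives the time, the measured TCP pose, the force and the opening at its end, in the units of the state.
- bot.read_state(): the state, without advancing time (a new reading comes with each control period).
- bot.read_camera(name): name is "side" or "top" or "wrist"; returns (picture, depth): 420x560x3 uint8, blue, green, red; 420x560 float32, m along the optical axis (not along the pixel's ray), 0 where there is no reading.
- bot.get_calibration(name): a dict with "intrinsics" (3x3 intrinsics, pixels), "distortion" ([k1, k2, p1, p2, k3] as OpenCV has them; the pictures are not rectified), "view" (4x4, takes a point from world to camera coordinates). Camera axes: x right, y down, z forward; pixel columns grow to the right and rows downward; lengths in m; the calibration is good to about 2 mm. A picture is of the moment at which its call begins: read the wrist's pose just before it. get_calibration takes no time and is no camera call; for the wrist camera it gives the pose at the moment of the call.
- bot.finish_job(): hands the job in, once; it reports no verdict.
Trained networks look in the newest picture that a camera, given by its name, has taken for a name from the list of things; names that differ only in an ending like _2 or _b are one class to them, and where a whole thing is asked for, a point or a joint stands for the part that bears it (a point fixed in the world has none). Each returns a list of dicts, best first, with "p" (0 to 1); they miss things now and then, are a little off and sometimes report something else, mostly with a low value. They report only what shows in the picture. A call takes as long as a camera call.
- bot.masks_of(camera, thing): "region" (420x560 bool, what is visible of it) and "box" ([left, top, right, bottom] in pixels, round what is visible of it).
The state is a dict: "time": time; "q": joint angles; "joint_vel": joint speeds; "joint_torque": joint torques, N m; "tool_pos": TCP position; "tcp_rot": TCP orientation; "wrist_force": force on the tool from outside, world axes, zero at the start; "torque": the same for the moment, N m; "width": opening from 0.0 (shut) to 1.0 (fully open).
Only numpy, scipy, OpenCV 4.12 (cv2) and the standard library are available. Lean on these libraries where they do the work, as an engineer would, in place of code of your own. Each camera call takes 0.05 s, during which the arm holds its last target. There are 200 camera calls.

### The job

Three of the four wing nuts on the pressure canner's lid are tight; the one straight across the lid from the dial gauge is still loose. Push its wings round clockwise (seen from above) with the fingertips, in as many strokes as it takes, until the nut is down finger-tight against its stop, without pinching or wrenching it. Leave the weight on its vent pipe and everything else on the bench where it is, and end clear of the canner.

Things in the scene. Friction and masses are not known exactly. Their poses are not given: they have to be found in the camera images.
- canner: Fixed pressure canner, pot 244 mm across; origin under its centre, z up. Lid 262 mm across, top 184 to 187 mm high near the rim, low dome (198 mm) within 88 mm of the centre; handle bar across it along x, 126 mm long, top 243 mm high. Four clamps on a 150 mm radius: lug (top 184 mm, reaching out to 162 mm), upright bolt, black wing nut. The loose nut is in +y; tight ones, fixed, in -x, -y, +x
- gauge (a point): Centre of the round white dial gauge on the lid, 62 mm across, highest part about 250 mm above the bench; it stands on the far side of the lid from the loose nut
- wing_nut: Loose black wing nut. Origin on its upright axis at its underside: 187 mm high when seated, up to 3 mm higher when loose. Two wings along its +x and -x, 73 mm over the tips, 9 to 11 mm thick, from 8 to 32 mm above the origin; hub 24 mm across (foot 32 mm, lowest 8 mm), bolt end 33 mm above the seat. Turns under about 1.2 N at 30 mm from the axis, stays where left, firm stop when seated
- nut_turn (a joint): How far the loose nut has been turned clockwise (seen from above), rad: it grows as the nut is tightened; at 7.5 it is seated, finger-tight on the lid; pressed harder it gives a little beyond and springs back to 7.5; 0 is fully backed off. At the start it stands between 0.8 and 4.3
- weight: Loose steel pressure weight, 35 mm across, 24 mm high, sitting on the canner's vent pipe; origin at its underside. To be left there
- jar_red: Loose filled jar of red preserve with a brass-coloured lid, 70 mm across, 93 mm high, on the bench near the loose nut; origin at its underside
- jar_amber: Loose filled jar of amber preserve, the same size, on the bench on the other side of the loose nut; origin at its underside
- funnel: Loose blue canning funnel, mouth down, 124 mm across, 75 mm high, on the right side of the bench; origin at its underside
- jar_lifter: Loose wire jar lifter with red grips, lying on the left side of the bench, about 240 mm long, 18 mm high; origin at its pivot, on the bench
- timer: Loose white kitchen timer with a red knob, 68 mm across, 43 mm high, on the left side; origin at its underside
- jar_lid: Loose brass-coloured jar lid 70 mm across, 14 mm high, on the right side; origin at its underside

How it is judged:
By the outcome, as a careful person would: the job done as asked, in the order asked, and still so for the second after the job is handed in, with the robot touching nothing.
It also fails if it takes over 67 s, if anything falls off the work surface, if the arm or the gripper's body presses on something with over 40 N, if the wrist force passes 120 N, or if a joint passes its speed limit or range.

## Working session

There is one attempt and no reset: what is moved stays moved. The work goes in short steps, Python scripts to look and compute and a shell command to move; the robot and the scene stay as the last step left them, time stands still between calls to the robot, and variables do not carry over. Pictures are saved under pics/ and viewed, about 8 in all and at most 12, crops included, and the job is handed in when it is done.

```bash
mkdir -p pics; ls; cat > h.py <<'E'
import numpy as np,cv2
from workcell import bot
def world(cam,depth,mask,C=None):
    C=C or bot.get_calibration(cam);K=np.array(C["intrinsics"]);V=np.array(C["view"])
    v,u=np.nonzero(mask&(depth>0));z=depth[v,u]
    n=cv2.undistortPoints(np.stack([u,v],1).astype(np.float64)[:,None],K,np.array(C["distortion"]))[:,0]
    P=np.c_[n*z[:,None],z]
    return (P-V[:3,3])@V[:3,:3]
E
python3 - <<'E'
from h import *
ims=[]
for c in("top","side"):
    im,d=bot.read_camera(c); cv2.imwrite(f"pics/{c}0.png",im); np.save(f"{c}0.npy",d)
    V=np.array(bot.get_calibration(c)["view"]); print(c,"cam at",-V[:3,:3].T@V[:3,3], V[2,:3])
    for t in("canner","gauge","wing_nut","weight","jar_red","jar_amber"):
        for r in bot.masks_of(c,t)[:3]:
            P=world(c,d,r["region"])
            if len(P): print(c,t,round(r["p"],2),r["box"],np.median(P,0).round(3),P.min(0).round(3),P.max(0).round(3))
print(bot.read_state())
E
```

```text
pics
top cam at [0.44265521 0.00974932 1.40308016] [ 0.07609438 -0.0012302  -0.99709986]
top canner 0.79 [252.1, 155.4, 373.5, 267.3] [ 0.579 -0.065  0.189] [ 0.429 -0.248 -0.007] [0.765 0.105 0.251]
top gauge 0.74 [251.7, 155.3, 374.4, 264.2] [ 0.579 -0.065  0.189] [ 0.429 -0.249 -0.004] [0.767 0.102 0.251]
top gauge 0.51 [414.4, 241.6, 451.2, 280.0] [ 0.439 -0.433  0.039] [ 0.377 -0.513 -0.006] [ 0.501 -0.383  0.085]
top wing_nut 0.42 [259.0, 223.9, 268.4, 253.6] [0.498 0.06  0.217] [0.466 0.048 0.   ] [0.534 0.079 0.227]
top weight 0.51 [337.4, 215.8, 349.3, 225.6] [ 0.544 -0.14   0.229] [ 0.531 -0.155  0.223] [ 0.561 -0.126  0.236]
top jar_red 0.71 [250.9, 155.0, 375.3, 263.0] [ 0.579 -0.065  0.189] [ 0.429 -0.267 -0.007] [0.748 0.105 0.251]
top jar_red 0.63 [220.6, 224.1, 243.9, 246.5] [0.518 0.162 0.094] [0.487 0.132 0.032] [0.548 0.195 0.102]
top jar_amber 0.61 [245.3, 259.5, 271.6, 282.2] [0.405 0.083 0.094] [ 0.369  0.051 -0.004] [0.44  0.119 0.102]
side cam at [-0.23166998  0.85730795  0.99116917] [ 0.54356746 -0.5931936  -0.59384827]
side canner 0.85 [224.6, 150.4, 336.6, 
[... 805 characters left out ...]
] [ 0.366 -0.034 -0.004] [0.489 0.122 0.1  ]
{'time': 0.7, 'q': array([-1.17290051e+00,  2.63844527e-01,  1.60393220e+00, -1.08037250e-05,
        1.27372853e+00, -3.68621922e-02]), 'joint_vel': array([ 0.00134401,  0.00067653,  0.00118227, -0.00150104,  0.00087433,
        0.00069891]), 'joint_torque': array([-2.02520467e-03, -5.14840686e+01, -3.67616844e+01, -2.09739228e-04,
        5.76698076e-04,  5.58326718e-06]), 'tool_pos': array([ 0.28433015, -0.61221681,  0.23135382]), 'tcp_rot': array([3.06757181e+00, 6.77536502e-01, 8.68399651e-06]), 'wrist_force': array([ 0.41955203,  0.48284978, -0.13902707]), 'torque': array([-0.03135532,  0.02127526,  0.00525074]), 'width': 1.0034738269836012}
```

View pics/top0.png

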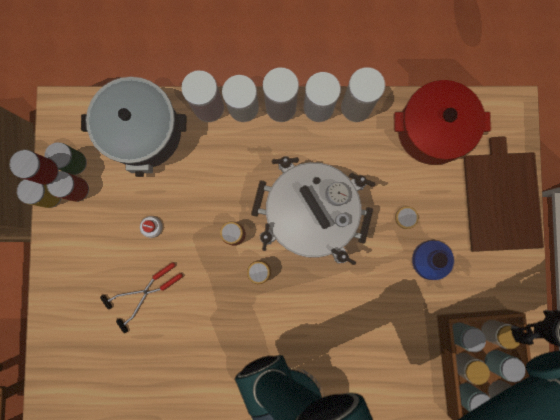

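View pics/side0.png

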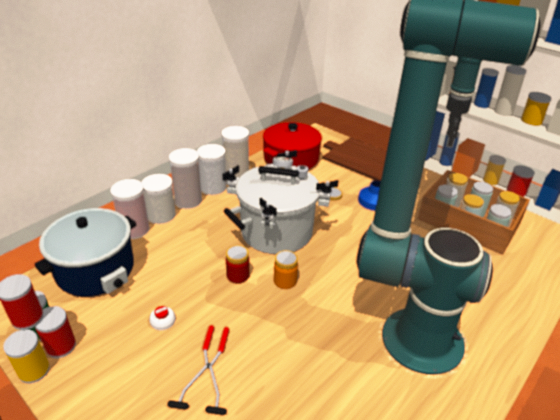

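The top view has the gauge at (338,193) and the loose nut opposite it at (267,235). The jars are at (232,233) and (259,272). The side view has the loose nut at (268,208), between the two jars. Next I'll get its axis and wing direction from both views.

```bash
python3 - <<'E'
from h import *
from scipy.optimize import least_squares
for c in("top","side"):
    im=cv2.imread(f"pics/{c}0.png");d=np.load(f"{c}0.npy")
    P=world(c,d,np.ones(d.shape,bool));v,u=np.nonzero(d>0);b=im[v,u].max(1)
    near=np.hypot(P[:,0]-.575,P[:,1]+.06)<.21
    lid=near&(P[:,2]>.178)&(P[:,2]<.19)&(b>110)
    print(c,"lid bbox",P[lid,:2].min(0),P[lid,:2].max(0),"z",np.median(P[lid,2]))
    k=near&(P[:,2]>.195)&(P[:,2]<.235)&(b<75)
    for n,a in(("loose",(.498,.062)),):
        q=P[k&(np.hypot(P[:,0]-a[0],P[:,1]-a[1])<.05)]
        mn,mx=q[:,:2].min(0),q[:,:2].max(0);C=cv2.minAreaRect((q[:,:2]*1000).astype(np.float32))
        e,w=np.linalg.eigh(np.cov(q[:,:2].T));ax=w[:,1]
        t=(q[:,:2]-q[:,:2].mean(0))@ax
        print(c,n,len(q),q.mean(0).round(4),"yaw",np.degrees(np.arctan2(ax[1],ax[0]))%180,"len",np.ptp(t),"rect",C,"z",np.percentile(q[:,2],[5,50,95]))
    # black clusters around rim
    Q=P[k];lab=np.degrees(np.arctan2(Q[:,1]+.065,Q[:,0]-.579));r=np.hypot(Q[:,1]+.065,Q[:,0]-.579)
    for lo in range(-180,180,20):
        s=(lab>=lo)&(lab<lo+20)&(r>.1)
        if s.sum()>5: print(lo,s.sum(),Q[s].mean(0).round(3))
a=cv2.resize(cv2.imread("pics/top0.png")[140:290,215:395],None,fx=4,fy=4,interpolation=cv2.INTER_CUBIC)
cv2.imwrite("pics/crop0.png",a)
E
```

```text
top lid bbox [ 0.43435643 -0.19812149] [0.72122919 0.07511743] z 0.185900566993323
top loose 113 [0.5023 0.0585 0.2136] yaw 171.9776602003997 len 0.06702652599562599 rect ((501.6529846191406, 58.829193115234375), (63.48152160644531, 26.628477096557617), 12.221855163574219) z [0.19705947 0.21683656 0.22335738]
-160 117 [ 0.45  -0.144  0.214]
-80 74 [ 0.646 -0.21   0.213]
-60 64 [ 0.661 -0.181  0.214]
0 11 [ 0.708 -0.022  0.218]
20 98 [0.704 0.009 0.213]
100 45 [0.518 0.059 0.216]
120 68 [0.492 0.058 0.212]
side lid bbox [ 0.42942818 -0.19375307] [0.70667135 0.07655303] z 0.18578094087751604
side loose 115 [0.495  0.064  0.2083] yaw 173.22856438612456 len 0.06824008581457247 rect ((498.54132080078125, 65.96144104003906), (14.692139625549316, 68.19921112060547), 83.96826171875) z [0.1966239  0.20841428 0.22043381]
-160 115 [ 0.445 -0.141  0.207]
-80 53 [ 0.642 -0.212  0.209]
-60 25 [ 0.659 -0.178  0.214]
0 8 [ 0.705 -0.024  0.211]
20 91 [0.7   0.011 0.208]
40 14 [0.699 0.04  0.208]
100 40 [0.517 0.061 0.21 ]
120 75 [0.483 0.066 0.207]
```

View pics/crop0.png

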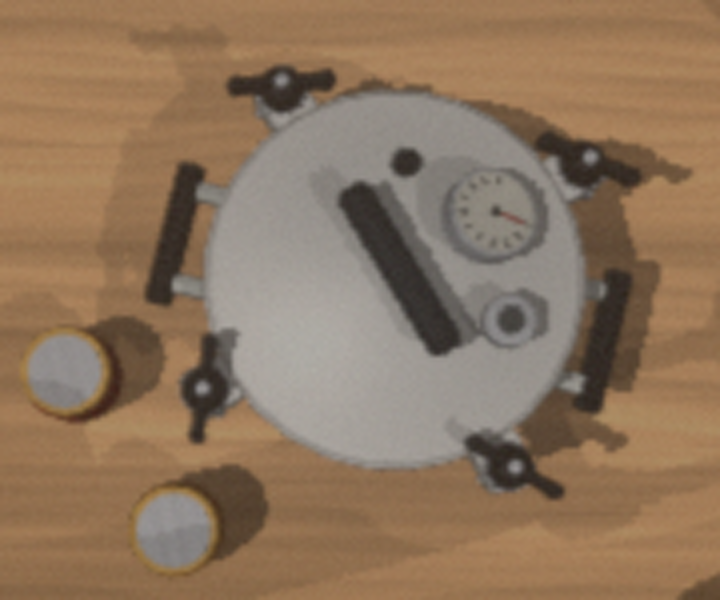

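The crop shows the loose nut's bolt at (205,388), with wing tips at about (210,340) and (197,437). I'll intersect those pixel rays with the nut's height and check them against the 150 mm radius.

```bash
cat >> h.py <<'E'
def ray(cam,uv,z):
    C=bot.get_calibration(cam);K=np.array(C["intrinsics"]);V=np.array(C["view"])
    n=cv2.undistortPoints(np.array(uv,float)[:,None],K,np.array(C["distortion"]))[:,0]
    d=np.c_[n,np.ones(len(n))]@V[:3,:3];o=-V[:3,:3].T@V[:3,3]
    return o+d*((z-o[2])/d[:,2])[:,None]
E
python3 - <<'E'
from h import *
c=np.array([[205,388],[585,162],[282,88],[512,467],[210,340],[197,437]])/4+[215-.4,140-.4]
W=ray("top",c,.217);print(W.round(4))
m=W[:4].mean(0);print("centre",m,np.hypot(*(W[:4]-m)[:,:2].T), np.degrees(np.arctan2(*(W[:4]-m)[:,1::-1].T)),"tipmid",W[4:].mean(0),np.hypot(*(W[4]-W[5])[:2]))
s=bot.read_state();from scipy.spatial.transform import Rotation as R
print(R.from_rotvec(s["tcp_rot"]).as_matrix().round(4),bot.get_calibration("wrist")["view"])
E
```

```text
[[ 0.5016  0.0581  0.217 ]
 [ 0.6519 -0.1945  0.217 ]
 [ 0.702   0.0071  0.217 ]
 [ 0.4494 -0.1437  0.217 ]
 [ 0.5333  0.0549  0.217 ]
 [ 0.4693  0.0633  0.217 ]]
centre [ 0.57620719 -0.06822769  0.217     ] [0.14676323 0.14719142 0.14663949 0.14756856] [ 120.56532675  -59.07222493   30.92280448 -149.24455728] tipmid [0.50131268 0.05912191 0.217     ] 0.06454551194405057
[[ 9.070e-01  4.212e-01  0.000e+00]
 [ 4.212e-01 -9.070e-01 -1.000e-04]
 [-0.000e+00  1.000e-04 -1.000e+00]] [[ 4.21313191e-01 -9.06915149e-01 -3.27599877e-04 -6.74354854e-01]
 [-8.67286207e-01 -4.03008875e-01  2.92230186e-01 -3.90697576e-02]
 [-2.65160008e-01 -1.22836309e-01 -9.56347955e-01  3.80969842e-01]
 [ 0.00000000e+00  0.00000000e+00  0.00000000e+00  1.00000000e+00]]
```

```bash
python3 -m inch '[{"dz":-0.06,"fingers":-1},{"dz":-0.1,"fingers":-1},{"dx":0.44,"dy":-0.512,"dz":-0.1,"az":-65,"fingers":-1},{"dx":0.44,"dy":-0.512,"dz":-0.1,"az":-65,"fingers":-1},{"dx":0.44,"dy":-0.512,"dz":-0.1,"az":-65,"fingers":-1},{"dx":0.44,"dy":-0.512,"dz":-0.1,"az":-65,"fingers":-1},{"dx":0.44,"dy":-0.512,"dz":-0.1,"az":-65,"fingers":-1},{"dx":0.44,"dy":-0.512,"dz":-0.1,"az":-65,"fingers":-1},{"dx":0.44,"dy":-0.512,"dz":-0.1,"az":-65,"fingers":-1},{"dx":0.44,"dy":-0.512,"dz":-0.1,"az":-65,"fingers":-1},{"dx":0.44,"dy":-0.512,"dz":-0.1,"az":-65,"fingers":-1},{"dx":0.44,"dy":-0.512,"dz":-0.1,"az":-65,"fingers":-1},{"dx":0.44,"dy":-0.512,"dz":-0.1,"az":-65,"fingers":-1},{"dx":0.44,"dy":-0.512,"dz":-0.1,"az":-65,"fingers":-1},{"dx":0.44,"dy":-0.512,"dz":-0.1,"az":-65,"fingers":-1},{"dx":0.44,"dy":-0.512,"dz":-0.1,"az":-65,"fingers":-1},{"dx":0.44,"dy":-0.512,"dz":-0.1,"az":-65,"fingers":-1}]' 20
python3 - <<'E'
from h import *
s=bot.read_state();print(s)
C=bot.get_calibration("wrist");im,d=bot.read_camera("wrist");cv2.imwrite("pics/w1.png",im)
for r in bot.masks_of("wrist","wing_nut")[:2]:
    P=world("wrist",d,r["region"],C);print(r["p"],r["box"],np.median(P,0),np.percentile(P,2,0),np.percentile(P,98,0))
E
```

```text
{'time': 0.7, 'q': array([-1.17290051e+00,  2.63844527e-01,  1.60393220e+00, -1.08037250e-05,
        1.27372853e+00, -3.68621922e-02]), 'joint_vel': array([ 0.00134401,  0.00067653,  0.00118227, -0.00150104,  0.00087433,
        0.00069891]), 'joint_torque': array([-2.02520467e-03, -5.14840686e+01, -3.67616844e+01, -2.09739228e-04,
        5.76698076e-04,  5.58326718e-06]), 'tool_pos': array([ 0.28433015, -0.61221681,  0.23135382]), 'tcp_rot': array([3.06757181e+00, 6.77536502e-01, 8.68399651e-06]), 'wrist_force': array([ 0.41955203,  0.48284978, -0.13902707]), 'torque': array([-0.03135532,  0.02127526,  0.00525074]), 'width': 1.0034738269836012}invalid input at $[0]: expected keys dx, dy, dz, ax, ay, az, fingers
```

View pics/w1.png

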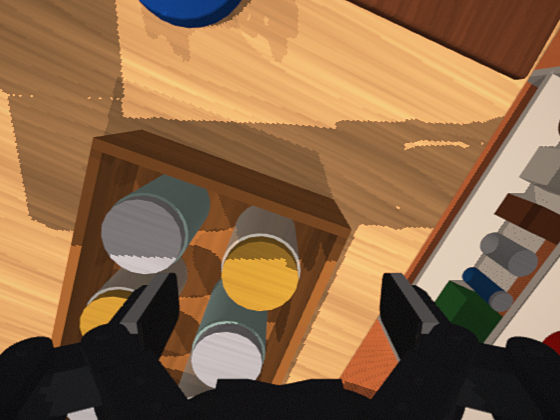

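The move was refused because every row needs all seven keys. The picture shows only the jar crate under the start pose, with the open fingers at (150,310) and (410,310). I'll retype the rows in full.

```bash
python3 -m inch '[{"dx":0,"dy":0,"dz":-0.06,"ax":0,"ay":0,"az":0,"fingers":-1},{"dx":0,"dy":0,"dz":-0.1,"ax":0,"ay":0,"az":0,"fingers":-1},{"dx":0.44,"dy":-0.512,"dz":-0.1,"ax":0,"ay":0,"az":-65,"fingers":-1},{"dx":0.44,"dy":-0.512,"dz":-0.1,"ax":0,"ay":0,"az":-65,"fingers":-1},{"dx":0.44,"dy":-0.512,"dz":-0.1,"ax":0,"ay":0,"az":-65,"fingers":-1},{"dx":0.44,"dy":-0.512,"dz":-0.1,"ax":0,"ay":0,"az":-65,"fingers":-1},{"dx":0.44,"dy":-0.512,"dz":-0.1,"ax":0,"ay":0,"az":-65,"fingers":-1},{"dx":0.44,"dy":-0.512,"dz":-0.1,"ax":0,"ay":0,"az":-65,"fingers":-1},{"dx":0.44,"dy":-0.512,"dz":-0.1,"ax":0,"ay":0,"az":-65,"fingers":-1},{"dx":0.44,"dy":-0.512,"dz":-0.1,"ax":0,"ay":0,"az":-65,"fingers":-1},{"dx":0.44,"dy":-0.512,"dz":-0.1,"ax":0,"ay":0,"az":-65,"fingers":-1},{"dx":0.44,"dy":-0.512,"dz":-0.1,"ax":0,"ay":0,"az":-65,"fingers":-1},{"dx":0.44,"dy":-0.512,"dz":-0.1,"ax":0,"ay":0,"az":-65,"fingers":-1},{"dx":0.44,"dy":-0.512,"dz":-0.1,"ax":0,"ay":0,"az":-65,"fingers":-1},{"dx":0.44,"dy":-0.512,"dz":-0.1,"ax":0,"ay":0,"az":-65,"fingers":-1},{"dx":0.44,"dy":-0.512,"dz":-0.1,"ax":0,"ay":0,"az":-65,"fingers":-1}]' 20
python3 - <<'E'
from h import *
s=bot.read_state();print(s)
C=bot.get_calibration("wrist");im,d=bot.read_camera("wrist");cv2.imwrite("pics/w2.png",im);np.save("w2.npy",d)
for r in bot.masks_of("wrist","wing_nut")[:2]:
    P=world("wrist",d,r["region"],C);print(r["p"],r["box"],np.median(P,0),np.percentile(P,2,0),np.percentile(P,98,0))
E
```

```text
time: 2.8
tool_pos: [0.4675, 0.0363, 0.3313]
tcp_rot: [2.225, 2.218, -0.0]
wrist_force: [0.4, -0.3, 1.3]
width: 0.001
{'time': 2.8, 'q': array([ 2.47272968e-02, -1.82240844e-01,  1.88570250e+00, -5.10638271e-04,
        1.43805659e+00,  2.80259034e-02]), 'joint_vel': array([-0.00727739, -0.00219424,  0.00051279,  0.00210637, -0.00106809,
        0.00265335]), 'joint_torque': array([ 4.65804739e-01, -2.78031492e+01, -3.81521809e+01,  2.61314074e-02,
       -2.42750459e-03, -4.80033515e-03]), 'tool_pos': array([0.46751927, 0.03629442, 0.33133869]), 'tcp_rot': array([ 2.22473098e+00,  2.21755437e+00, -4.62311348e-04]), 'wrist_force': array([ 0.37238117, -0.28010074,  1.33267371]), 'torque': array([-0.03492687, -0.05765209, -0.00164483]), 'width': 0.0007757864402490273}
0.96 [276.9, 153.9, 371.9, 194.1] [0.4983455  0.06217322 0.2171364 ] [0.46685347 0.04933482 0.19427254] [0.53248773 0.07320936 0.22293955]
```

View pics/w2.png

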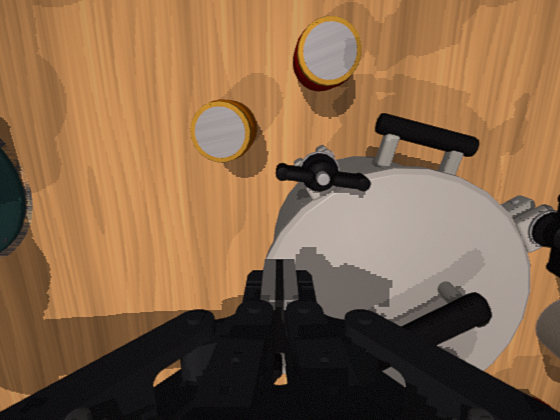

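The wrist view shows the nut clearly: bolt end at (323,179), wing tips at (279,172) and (368,184). Both jars are outboard of it. The axis comes out at about (0.4997, 0.0612). I'll check that with a ray and check the height of the side handle at (425,135), then descend.

```bash
python3 - <<'E'
from h import *
d=np.load("w2.npy");print("handle, jars, lid under path")
for b in((376,112,480,156),(282,140,330,168),(330,190,380,240)):
    m=np.zeros(d.shape,bool);m[b[1]:b[3],b[0]:b[2]]=1
    P=world("wrist",d,m);print(P[:,2].max(),np.median(P[:,2]),P[np.argmax(P[:,2])])
print(ray("wrist",[(323,179),(279,172),(368,184)],.221))
E
python3 -m inch '[{"dx":0,"dy":0,"dz":0.05,"ax":0,"ay":0,"az":0,"fingers":-1},{"dx":0,"dy":0,"dz":0.09,"ax":0,"ay":0,"az":0,"fingers":-1},{"dx":0,"dy":0,"dz":0.115,"ax":0,"ay":0,"az":0,"fingers":-1},{"dx":0,"dy":0,"dz":0.127,"ax":0,"ay":0,"az":0,"fingers":-1},{"dx":0,"dy":0,"dz":0.127,"ax":0,"ay":0,"az":0,"fingers":-1},{"dx":0,"dy":0,"dz":0.127,"ax":0,"ay":0,"az":0,"fingers":-1}]'
```

```text
handle, jars, lid under path
0.13251772810153434 0.12402438049028985 [0.63441713 0.07883779 0.13251773]
0.2223306588862556 0.002780065637589285 [0.46992606 0.06882912 0.22233066]
0.22245434791301388 0.18755377950629404 [0.52864276 0.05122916 0.22245435]
[[0.49993696 0.05945024 0.221     ]
 [0.46695738 0.06487153 0.221     ]
 [0.5339655  0.05550071 0.221     ]]
time: 3.65
tool_pos: [0.4687, 0.036, 0.2059]
tcp_rot: [2.225, 2.215, 0.003]
wrist_force: [-0.1, 0.1, 0.2]
width: -0.002
```

```bash
python3 -m inch '[{"dx":0.010,"dy":0.000,"dz":0.002,"ax":0,"ay":0,"az":0,"fingers":-1},{"dx":0.0165,"dy":-0.002,"dz":0.002,"ax":0,"ay":0,"az":0,"fingers":-1},{"dx":0.024,"dy":-0.003,"dz":0.002,"ax":0,"ay":0,"az":0,"fingers":-1},{"dx":0.031,"dy":-0.002,"dz":0.002,"ax":0,"ay":0,"az":0,"fingers":-1},{"dx":0.038,"dy":0.000,"dz":0.002,"ax":0,"ay":0,"az":0,"fingers":-1},{"dx":0.044,"dy":0.0035,"dz":0.002,"ax":0,"ay":0,"az":0,"fingers":-1},{"dx":0.049,"dy":0.008,"dz":0.002,"ax":0,"ay":0,"az":0,"fingers":-1},{"dx":0.0535,"dy":0.014,"dz":0.002,"ax":0,"ay":0,"az":0,"fingers":-1},{"dx":0.0565,"dy":0.0205,"dz":0.002,"ax":0,"ay":0,"az":0,"fingers":-1},{"dx":0.058,"dy":0.0275,"dz":0.002,"ax":0,"ay":0,"az":0,"fingers":-1},{"dx":0.058,"dy":0.0345,"dz":0.002,"ax":0,"ay":0,"az":0,"fingers":-1},{"dx":0.058,"dy":0.0345,"dz":0.002,"ax":0,"ay":0,"az":0,"fingers":-1}]'
python3 - <<'E'
from h import *
C=bot.get_calibration("wrist");im,d=bot.read_camera("wrist");cv2.imwrite("pics/w3.png",im);np.save("w3.npy",d)
for r in bot.masks_of("wrist","wing_nut")[:2]:
    P=world("wrist",d,r["region"],C);print(r["p"],r["box"],np.median(P,0),np.percentile(P,2,0),np.percentile(P,98,0))
E
```

```text
time: 5.15
tool_pos: [0.5044, 0.094, 0.2041]
tcp_rot: [2.225, 2.215, 0.004]
wrist_force: [0.2, 0.4, 0.5]
width: -0.001
0.72 [315.4, 282.6, 332.6, 317.8] [0.52282397 0.08751945 0.21247718] [0.51947812 0.08458854 0.19986701] [0.52555897 0.09117372 0.22344047]
0.55 [254.0, 65.6, 342.4, 161.2] [0.51819364 0.166888   0.09517932] [0.48954751 0.13685788 0.09327688] [0.54707683 0.1944548  0.09675289]
```

View pics/w3.png

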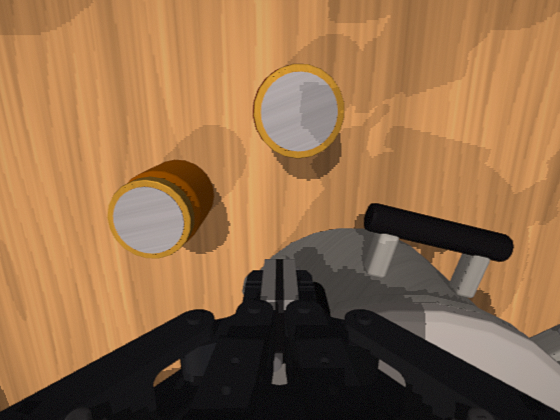

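The wing tip shows at (324,300), which is rel (22.5, 28) mm from the axis or 51°. So the nut has turned about 121° so far, with only about 0.5 N on the wrist. The jars are undisturbed. I'll continue in short steps, with the shell stopping if the side force jumps, since the stop can come from about 183°.

```bash
cat > ok.py <<'E'
from h import *
import sys
s=bot.read_state();p=(s["tool_pos"][:2]-[.5,.0602])*1000;f=s["wrist_force"]
print("t",round(s["time"],2),"rel",p.round(1),"r",np.hypot(*p).round(1),"ang",np.degrees(np.arctan2(p[1],p[0])).round(1),"z",s["tool_pos"][2].round(4),"F",f.round(1),flush=True)
sys.exit(int(np.hypot(f[0],f[1])>3.5))
E
python3 -m inch '[{"dx":-0.002,"dy":0.007,"dz":0,"ax":0,"ay":0,"az":0,"fingers":-1},{"dx":-0.005,"dy":0.0135,"dz":0,"ax":0,"ay":0,"az":0,"fingers":-1},{"dx":-0.009,"dy":0.019,"dz":0,"ax":0,"ay":0,"az":0,"fingers":-1},{"dx":-0.009,"dy":0.019,"dz":0,"ax":0,"ay":0,"az":0,"fingers":-1}]' >/dev/null; python3 ok.py &&
python3 -m inch '[{"dx":-0.0036,"dy":0.0032,"dz":0,"ax":0,"ay":0,"az":0,"fingers":-1},{"dx":-0.0036,"dy":0.0032,"dz":0,"ax":0,"ay":0,"az":0,"fingers":-1}]' >/dev/null; python3 ok.py &&
python3 -m inch '[{"dx":-0.0039,"dy":0.0026,"dz":0,"ax":0,"ay":0,"az":0,"fingers":-1},{"dx":-0.0039,"dy":0.0026,"dz":0,"ax":0,"ay":0,"az":0,"fingers":-1}]' >/dev/null; python3 ok.py &&
python3 -m inch '[{"dx":-0.0043,"dy":0.0021,"dz":0,"ax":0,"ay":0,"az":0,"fingers":-1},{"dx":-0.0043,"dy":0.0021,"dz":0,"ax":0,"ay":0,"az":0,"fingers":-1}]' >/dev/null; python3 ok.py &&
python3 -m inch '[{"dx":-0.0045,"dy":0.0015,"dz":0,"ax":0,"ay":0,"az":0,"fingers":-1},{"dx":-0.0045,"dy":0.0015,"dz":0,"ax":0,"ay":0,"az":0,"fingers":-1}]' >/dev/null; python3 ok.py
```

```text
t 5.75 rel [23.8 24.1] r 33.9 ang 45.4 z 0.2043 F [-0.   0.6 -0.5]
t 6.0 rel [27.4 20.2] r 34.1 ang 36.4 z 0.2045 F [-0.4  1.3  0.1]
t 6.25 rel [30.3 16. ] r 34.2 ang 27.9 z 0.2046 F [-0.9 -0.2 -0.3]
t 6.5 rel [32.5 11.3] r 34.4 ang 19.2 z 0.2046 F [-0.3 -0.4 -0.1]
t 6.75 rel [34.2  6.4] r 34.8 ang 10.6 z 0.2047 F [-1.3  0.2  0.6]
```

```bash

python3 -m inch '[{"dx":-0.005,"dy":-0.0002,"dz":0,"ax":0,"ay":0,"az":0,"fingers":-1},{"dx":-0.005,"dy":-0.0002,"dz":0,"ax":0,"ay":0,"az":0,"fingers":-1}]' >/dev/null; python3 ok.py &&
python3 -m inch '[{"dx":-0.0046,"dy":-0.0004,"dz":0.0005,"ax":0,"ay":0,"az":0,"fingers":-1},{"dx":-0.0046,"dy":-0.0004,"dz":0.0005,"ax":0,"ay":0,"az":0,"fingers":-1}]' >/dev/null; python3 ok.py &&
python3 -m inch '[{"dx":-0.0044,"dy":-0.001,"dz":0,"ax":0,"ay":0,"az":0,"fingers":-1},{"dx":-0.0044,"dy":-0.001,"dz":0,"ax":0,"ay":0,"az":0,"fingers":-1}]' >/dev/null; python3 ok.py &&
python3 -m inch '[{"dx":-0.0043,"dy":-0.0016,"dz":0,"ax":0,"ay":0,"az":0,"fingers":-1},{"dx":-0.0043,"dy":-0.0016,"dz":0,"ax":0,"ay":0,"az":0,"fingers":-1}]' >/dev/null; python3 ok.py &&
python3 -m inch '[{"dx":-0.004,"dy":-0.0022,"dz":0,"ax":0,"ay":0,"az":0,"fingers":-1},{"dx":-0.004,"dy":-0.0022,"dz":0,"ax":0,"ay":0,"az":0,"fingers":-1}]' >/dev/null; python3 ok.py &&
python3 -m inch '[{"dx":-0.0036,"dy":-0.0027,"dz":0.0005,"ax":0,"ay":0,"az":0,"fingers":-1},{"dx":-0.0036,"dy":-0.0027,"dz":0.0005,"ax":0,"ay":0,"az":0,"fingers":-1}]' >/dev/null; python3 ok.py
```

```text
t 7.0 rel [34.  1.] r 34.1 ang 1.6 z 0.2048 F [-0.4 -0.2  0.1]
t 7.25 rel [33.7 -4. ] r 34.0 ang -6.7 z 0.2043 F [0.8 1.1 0.4]
t 7.5 rel [33.3 -5.7] r 33.8 ang -9.7 z 0.2045 F [ 1.4 10.6 -1.1]
t 7.5 rel [33.3 -5.7] r 33.8 ang -9.7 z 0.2045 F [ 1.4 10.6 -1.1]
t 7.5 rel [33.3 -5.7] r 33.8 ang -9.7 z 0.2045 F [ 1.4 10.6 -1.1]
t 7.5 rel [33.3 -5.7] r 33.8 ang -9.7 z 0.2045 F [ 1.4 10.6 -1.1]
```

At finger angle −9.7° the force jumped to 10.6 N in +y and the motion was blocked. That is about 3.7 rad turned, which fits a stop within the possible 3.2 to 6.7. I'll back off, lift and look.

```bash

python3 -m inch '[{"dx":0.006,"dy":0,"dz":0,"ax":0,"ay":0,"az":0,"fingers":-1},{"dx":0.014,"dy":0.002,"dz":0,"ax":0,"ay":0,"az":0,"fingers":-1},{"dx":0.014,"dy":0.002,"dz":-0.05,"ax":0,"ay":0,"az":0,"fingers":-1},{"dx":0.014,"dy":0.002,"dz":-0.1,"ax":0,"ay":0,"az":0,"fingers":-1},{"dx":-0.018,"dy":-0.05,"dz":-0.127,"ax":0,"ay":0,"az":0,"fingers":-1},{"dx":-0.018,"dy":-0.065,"dz":-0.127,"ax":0,"ay":0,"az":0,"fingers":-1},{"dx":-0.018,"dy":-0.065,"dz":-0.127,"ax":0,"ay":0,"az":0,"fingers":-1},{"dx":-0.018,"dy":-0.065,"dz":-0.127,"ax":0,"ay":0,"az":0,"fingers":-1}]'
python3 - <<'E'
from h import *
C=bot.get_calibration("wrist");im,d=bot.read_camera("wrist");cv2.imwrite("pics/w4.png",im);np.save("w4.npy",d)
for r in bot.masks_of("wrist","wing_nut")[:2]:
    P=world("wrist",d,r["region"],C);P=P[P[:,2]>.205];w=np.linalg.eigh(np.cov(P[:,:2].T))[1][:,1]
    print(r["p"],r["box"],np.percentile(P,2,0),np.percentile(P,98,0),"z top",np.percentile(P[:,2],[50,90]),"yaw",np.degrees(np.arctan2(w[1],w[0]))%180)
E
```

```text
time: 8.5
tool_pos: [0.4674, 0.0366, 0.3304]
tcp_rot: [2.228, 2.211, 0.014]
wrist_force: [0.1, 0.6, -0.3]
width: 0.001
0.72 [280.4, 144.2, 362.9, 214.9] [0.47287595 0.03774576 0.20744301] [0.5267278  0.08327384 0.22160997] z top [0.21944794 0.22098463] yaw 141.0469359585598
```

View pics/w4.png

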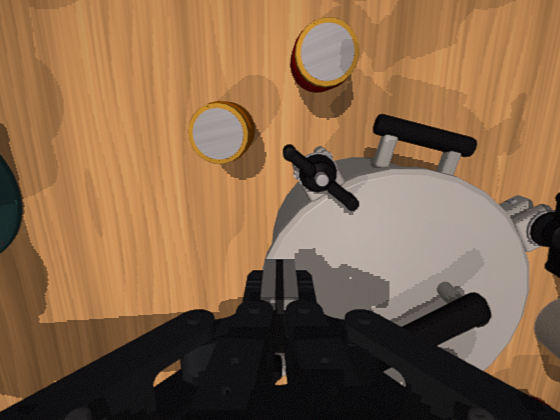

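The nut now stands at 141°/−39°, so it has turned 211° = 3.7 rad. Its top has dropped about 1.3 mm, against about 1.5 expected. As a check that the stop is the nut's own, I'll nudge the other wing gently.

```bash

python3 -m inch '[{"dx":0,"dy":0,"dz":0.05,"ax":0,"ay":0,"az":0,"fingers":-1},{"dx":0,"dy":0,"dz":0.1,"ax":0,"ay":0,"az":0,"fingers":-1},{"dx":0,"dy":0,"dz":0.126,"ax":0,"ay":0,"az":0,"fingers":-1},{"dx":0.008,"dy":-0.001,"dz":0.126,"ax":0,"ay":0,"az":0,"fingers":-1},{"dx":0.016,"dy":-0.0015,"dz":0.126,"ax":0,"ay":0,"az":0,"fingers":-1},{"dx":0.016,"dy":-0.0015,"dz":0.126,"ax":0,"ay":0,"az":0,"fingers":-1}]' >/dev/null; python3 ok.py &&
python3 -m inch '[{"dx":0.004,"dy":0,"dz":0,"ax":0,"ay":0,"az":0,"fingers":-1},{"dx":0.004,"dy":0,"dz":0,"ax":0,"ay":0,"az":0,"fingers":-1}]' >/dev/null; python3 ok.py &&
python3 -m inch '[{"dx":0.004,"dy":0,"dz":0,"ax":0,"ay":0,"az":0,"fingers":-1},{"dx":0.004,"dy":0,"dz":0,"ax":0,"ay":0,"az":0,"fingers":-1}]' >/dev/null; python3 ok.py &&
python3 -m inch '[{"dx":0.004,"dy":0,"dz":0,"ax":0,"ay":0,"az":0,"fingers":-1},{"dx":0.004,"dy":0,"dz":0,"ax":0,"ay":0,"az":0,"fingers":-1}]' >/dev/null; python3 ok.py &&
python3 -m inch '[{"dx":0.004,"dy":0.0005,"dz":0,"ax":0,"ay":0,"az":0,"fingers":-1},{"dx":0.004,"dy":0.0005,"dz":0,"ax":0,"ay":0,"az":0,"fingers":-1}]' >/dev/null; python3 ok.py &&
python3 -m inch '[{"dx":0.004,"dy":0.001,"dz":0,"ax":0,"ay":0,"az":0,"fingers":-1},{"dx":0.004,"dy":0.001,"dz":0,"ax":0,"ay":0,"az":0,"fingers":-1}]' >/dev/null; python3 ok.py
```

```text
t 9.35 rel [-31.6  -6.1] r 32.1 ang -169.1 z 0.206 F [ 0.4 -0.9  0.5]
t 9.6 rel [-30.9  -1.8] r 30.9 ang -176.7 z 0.2071 F [-0.1 -0.5 -0.5]
t 9.85 rel [-30.9   2. ] r 31.0 ang 176.4 z 0.2072 F [-0.5 -0.8  1. ]
t 10.1 rel [-30.9   3.2] r 31.0 ang 174.1 z 0.2072 F [ -0.6 -12.1  -0.1]
t 10.1 rel [-30.9   3.2] r 31.0 ang 174.1 z 0.2072 F [ -0.6 -12.1  -0.1]
t 10.1 rel [-30.9   3.2] r 31.0 ang 174.1 z 0.2072 F [ -0.6 -12.1  -0.1]
```

The other wing is blocked at the same nut angle (−12 N), so the stop is confirmed. Next: back off, lift, get clear and check the scene.

```bash

python3 -m inch '[{"dx":-0.006,"dy":0,"dz":0,"ax":0,"ay":0,"az":0,"fingers":-1},{"dx":-0.018,"dy":-0.002,"dz":0,"ax":0,"ay":0,"az":0,"fingers":-1},{"dx":-0.018,"dy":-0.002,"dz":-0.05,"ax":0,"ay":0,"az":0,"fingers":-1},{"dx":-0.018,"dy":-0.002,"dz":-0.1,"ax":0,"ay":0,"az":0,"fingers":-1},{"dx":-0.018,"dy":-0.002,"dz":-0.15,"ax":0,"ay":0,"az":0,"fingers":-1},{"dx":0.2,"dy":-0.03,"dz":-0.15,"ax":0,"ay":0,"az":0,"fingers":-1},{"dx":0.2,"dy":-0.03,"dz":-0.15,"ax":0,"ay":0,"az":0,"fingers":-1},{"dx":0.2,"dy":-0.03,"dz":-0.15,"ax":0,"ay":0,"az":0,"fingers":-1},{"dx":0.2,"dy":-0.03,"dz":-0.15,"ax":0,"ay":0,"az":0,"fingers":-1},{"dx":0.2,"dy":-0.03,"dz":-0.15,"ax":0,"ay":0,"az":0,"fingers":-1},{"dx":0.2,"dy":-0.03,"dz":-0.15,"ax":0,"ay":0,"az":0,"fingers":-1},{"dx":0.2,"dy":-0.03,"dz":-0.15,"ax":0,"ay":0,"az":0,"fingers":-1}]'
python3 - <<'E'
from h import *
im,d=bot.read_camera("top");cv2.imwrite("pics/top1.png",im)
for t in("weight","jar_red","jar_amber","wing_nut"):
    for r in bot.masks_of("top",t)[:2]:
        P=world("top",d,r["region"]);print(t,round(r["p"],2),r["box"],np.median(P,0).round(3))
cv2.imwrite("pics/end.png",cv2.resize(im[140:290,215:395],None,fx=4,fy=4,interpolation=cv2.INTER_CUBIC))
E
```

```text
time: 11.6
tool_pos: [0.4385, 0.2627, 0.3564]
tcp_rot: [2.221, 2.207, 0.011]
wrist_force: [-0.0, -0.5, 0.9]
width: 0.003
weight 0.51 [333.9, 214.1, 350.6, 224.0] [ 0.544 -0.139  0.228]
jar_amber 0.8 [247.0, 260.7, 270.3, 284.3] [0.408 0.085 0.094]
wing_nut 0.46 [256.0, 222.7, 273.2, 248.1] [0.501 0.061 0.212]
wing_nut 0.38 [395.5, 205.7, 418.6, 233.1] [ 0.572 -0.368  0.015]
```

View pics/end.png

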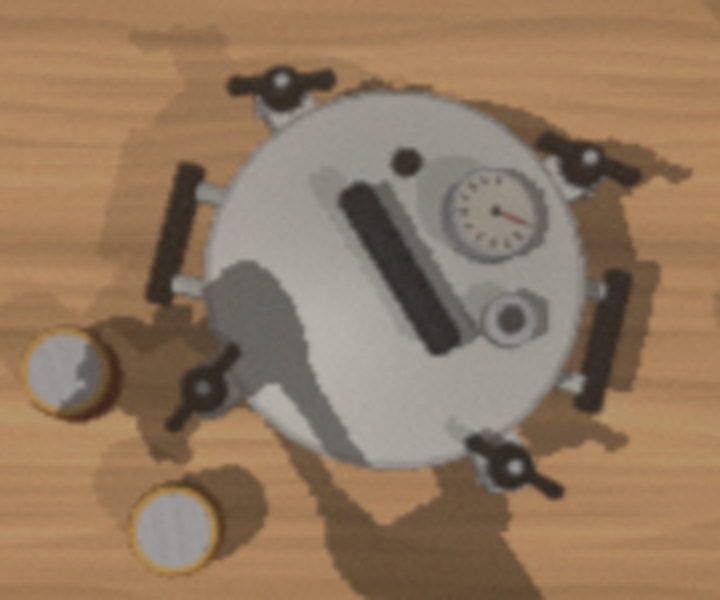

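The crop shows the nut at (205,388) still at −40°. The jars at (67,372) and (175,530) and the weight at (512,318) are where they started, and the arm is clear.

```bash
python3 -c "
from workcell import bot
print(bot.finish_job())"
```

```text
the job is handed in; nothing more can be done
None
```

The loose wing nut is down against its stop, and I handed the job in at about 11.6 s of the 67 s allowed. I pushed one wing round clockwise with the shut fingertips, about 211° (3.7 rad).

**Stop:** It blocked firmly at 10.6 N, up from about 1 N while turning. Pushing the other wing then blocked at the same nut angle at 12.1 N, so the resistance is the nut's own stop. The nut's top also dropped about 1.3 mm, against about 1.5 mm expected.

**Scene:** In the last top view the nut had stayed at its stopped angle. The weight was still on its vent pipe, and both jars and the gauge were where they started. The arm was well clear, with no contact force beyond sensor noise.

**Checks that fell short:**
- The network missed the red jar in the last picture and gave a low-confidence false nut far from the lid. I confirmed the jar and the nut by eye instead.
- I did not re-check the funnel, timer, jar lifter and jar lid at the end. The arm passed over the funnel only at height and did not go near the others.
- My first move command was refused because its rows lacked some of the required keys. Nothing moved.

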